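# Ease the gauge case shut

### The arm

A 6-joint arm with a two-finger parallel gripper is mounted at the origin on the work surface. World frame = base frame: x ahead of the robot, y to its left, z up, the work surface at z = 0. Lengths are in m, angles in rad, forces in N, time in s.
With the tool pointing down it reaches from about 0.275 to 0.825 m from the base axis. Payload 4.9 kg.
Tool frame: the origin (TCP) lies midway between the tips of the shut fingers; the grasp point (between the pads) lies 19 mm behind it (grip_point_offset is the distance from the TCP to the grasp point, in m); z points along the fingers, x is the direction in which the jaws open and shut, and the axes are right-handed (so a half turn about z gives the same grasp; the last joint's range is limited). The gripper opens to 85 mm and grips with 20 to 120 N. Pads are 22 mm wide; open, the fingers measure 114 mm over their backs; the gripper's body (76 mm by 85 mm) begins 54 mm behind the grasp point. The pads swing forward as they close: fully open they stand 13 mm farther back than shut.
Start: joints at [-1.333, 0.326, -0.193, 1.052, 0, 1.437], TCP at [0.2, -0.512, 0.231] pointing down, gripper open.
Joint ranges: [-2.65, 2.65], [-0.97, 1.79], [-1.3, 1.35], [-1.93, 2.1], [-1.47, 1.37], [-3.14, 3.14]. Speed limits (rad/s): [2.57, 2.57, 3.14, 3.14, 3.14, 3.14].

### API

Orientations are given as a rotation vector (axis times angle).
In Python, from cell import * gives the robot as it stands. Calls block until the motion is done:
- movep(position, orientation): joint-space move of the TCP to a pose.
- move_l(position, velocity=0.15, rot=None, until_force=None): straight line of the TCP; rot=None keeps the orientation; velocity is the mean speed in m/s. With until_force (N) it stops when the force on the tool has changed by that much, and returns True; else False.
- set_joints(angles): joint-space move.
- let_go() and grab(newtons=None): open the fingers fully, or close them until they stop; newtons is the grip in N (None keeps the last).
- sleep(seconds).
- ik(position, orientation): joint angles nearest the present ones, or None.
- get_state(): the state.
- grab_frame(name): name is "side" or "top" or "wrist"; returns a dict with "img" (400x640x3 uint8, red, green, blue), "fx", "fy", "cx", "cy" (pixels), "k1" (the pictures are not rectified: a ray, as slopes to the right and down, at radius r is drawn at 1 + k1 r^2 times it, then the intrinsics apply), "cam_to_world" (4x4, takes a point from camera to world coordinates); the wrist camera has in their place "T_tool_cam" (4x4, takes a point from camera to tool coordinates, whose origin is the TCP and whose axes are the tool frame's). Camera axes: x right, y down, z forward; pixel columns grow to the right and rows downward; lengths in m; the calibration is good to about 2 mm. A picture is of the moment at which its call begins: read the wrist's pose just before it. There is no depth.
A pose or a line that the arm cannot do raises MotionError and nothing moves.
- sign_off(): hands the job in, once; it reports no verdict.
Trained networks look in the newest picture that a camera, given by its name, has taken for a name from the list of things; names that differ only in an ending like _2 or _b are one class to them, and where a whole thing is asked for, a point or a joint stands for the part that bears it (a point fixed in the world has none). Each returns a list of dicts, best first, with "score" (0 to 1); they miss things now and then, are a little off and sometimes report something else, mostly with a low value. They report only what shows in the picture. A call takes as long as a camera call.
- spot_in(camera, name): "centre" ([column, row] in pixels, amid what is visible of it).
- silhouettes(camera, name): "mask" (400x640 bool, what is visible of it) and "centre" ([column, row] in pixels, amid what is visible of it).
- tip_of(camera, name): "centre" ([column, row] in pixels: a listed point, or the origin of a listed thing).
The state is a dict: "clock": time; "q": joint angles; "joint_velocities": joint speeds; "tau": joint torques, N m; "position": TCP position; "eef_rot": TCP orientation; "contact_force": force on the tool from outside, world axes, zero at the start; "wrist_torque": the same for the moment, N m; "finger_gap": opening from 0.0 (shut) to 1.0 (fully open).
Only numpy, scipy, OpenCV 4.12 (cv2) and the standard library are available. Lean on these libraries where they do the work, as an engineer would, in place of code of your own. Each camera call takes 0.05 s, during which the arm holds its last target.

### The job

The lid of the gauge case stands open, leaning back. With a finger, tip it forward from behind past upright and let go, so that it falls by itself; catch it from underneath on the outside of a finger while it is still well up, and lower it on the finger until it is fully shut, without letting it drop or knock. Do not pinch the lid, and leave everything else on the bench where it stands.

Things in the scene. Friction and masses are not known exactly. Their poses are not given: they have to be found in the camera images.
- case: Dark green steel gauge case fixed to the bench, 150 mm deep (its x) by 190 mm wide (its y), 95 mm high, filled with a grey-black insert and gauges that stay below its rim. Origin: centre of its underside, on the bench. Its +x side carries the lid's hinge; its -x side is the front, facing roughly to the robot's left (world +y).
- lid (a joint): Lid angle about the hinge, along the case's y, rad: 0 = shut on the rim, 1.57 = upright, 1.8 = leaning back on its stop (start). Balances near 1.52. No spring, but damped: once tipped it falls at about 0.7 x cos(angle) rad/s (0.6 to 0.9, hidden weight), almost 3 s from 1.4 to 0.4, and knocks if not caught. Weighs 0.4 kg; about 1.8 N at the tab carries it.
- lid_hinge (a point): Point on the hinge axis, mid-width, at rim level (95 mm above the bench), above the case's rear (+x) face, 75 mm behind the case's centre. Its axes turn with the lid: -x runs along the lid to the tab, z is normal to the lid, out of its outer face.
- tab (a point): Middle of the free edge of the lid's yellow tab, on the underside, 180 mm from the hinge axis. The lid plate is 150 mm long, 190 mm wide; the tab, 70 mm wide and mid-width, reaches 30 mm further: when shut it sticks out 30 mm in front of the case, free space below it. Lid and tab are 13 mm thick. Axes as lid_hinge.
- socket: Bystander, loose: black impact socket standing on end, 38 mm wide, 60 mm high. Origin on its underside.
- jar: Bystander, loose: glass jar with a red cap, 60 mm wide, 85 mm high. Origin on its underside.
- bolt: Bystander, loose: big steel bolt standing on its hexagonal head, head 53 mm wide, 73 mm high. Origin on its underside.
- oilcan: Bystander, loose: blue round can, 52 mm wide, 90 mm high. Origin on its underside.
- spanner: Bystander, loose: steel spanner lying flat, 200 mm long. Origin on its underside.

How it is judged:
By the outcome, as a careful person would: the job done as asked, in the order asked, and still so for the second after the job is handed in, with the robot touching nothing.
It also fails if it takes over 54 s, if anything falls off the work surface, if the arm or the gripper's body presses on something with over 40 N, if the wrist force passes 120 N, or if a joint passes its speed limit or range.

## Working session

There is one attempt and no reset: what is moved stays moved. The work goes in short steps, each a Python script; the robot and the scene stay as the last script left them, time stands still between calls to the robot, and variables do not carry over. Pictures are saved under pics/ and viewed, and the job is handed in when it is done.

```bash
ls; mkdir -p pics; python3 - <<'E'
from cell import *
import cv2
s=get_state();print(s)
for n in ["side","top","wrist"]:
    f=grab_frame(n); cv2.imwrite(f"pics/{n}0.png",f["img"][:,:,::-1])
    print(n,f["fx"],f["fy"],f["cx"],f["cy"],f["k1"]); print(f.get("cam_to_world",f.get("T_tool_cam")))
    if n!="wrist":
        for t in ["case","lid","lid_hinge","tab","socket","jar","bolt","oilcan","spanner"]:
            for k,fn in (("spot",spot_in),("tip",tip_of)):
                try:print(n,t,k,[(d["centre"],round(d["score"],2)) for d in fn(n,t)[:2]])
                except Exception as e:print(t,k,e)
E
```

```text
pics
{'clock': 0.0, 'q': array([-1.33319619e+00,  3.26934080e-01, -1.93626760e-01,  1.05200442e+00,
       -3.49032316e-05,  1.43660842e+00]), 'joint_velocities': array([ 0.00132245,  0.00053972,  0.00149381,  0.00164836, -0.00073036,
       -0.000596  ]), 'tau': array([-1.33869067e-03, -4.43396902e+01,  2.62441885e+01,  1.54595159e-02,
       -1.77660468e-04,  4.42477884e-06]), 'position': array([ 0.19966756, -0.51182468,  0.23049091]), 'eef_rot': array([-2.59279048e+00,  1.77193659e+00,  2.09964471e-03]), 'contact_force': array([ 0.56339181, -0.02139341, -0.14610444]), 'wrist_torque': array([0.01486652, 0.02380391, 0.00275188]), 'finger_gap': 0.9976190370293561}
side 507.44005528389204 507.44005528389204 324.3060678336416 198.80788539694356 -0.15734554415815813
[[ 0.897248   -0.30408681  0.32012068  0.08507194]
 [-0.44143346 -0.60290047  0.66456566 -0.82080721]
 [-0.00908474 -0.73759219 -0.67518533  0.92679915]
 [ 0.          0.          0.          1.        ]]
side case spot [([383.5, 220.9], 0.61)]
side case tip [([367.7, 240.3], 0.73)]
side lid spot [([401.8, 216.7], 0.7)]
lid 
[... 1304 characters left out ...]
t [([187.6, 168.2], 0.56)]
top jar tip [([194.6, 170.7], 0.68)]
top bolt spot [([171.6, 216.3], 0.92)]
top bolt tip [([172.5, 216.0], 0.8), ([452.8, 170.1], 0.45)]
top oilcan spot [([474.3, 229.1], 0.59), ([427.3, 182.6], 0.39)]
top oilcan tip [([467.2, 227.2], 0.73)]
top spanner spot [([233.0, 257.7], 0.93)]
top spanner tip []
wrist 285.65627788957306 285.65627788957306 320.79470940260313 198.91162515364024 -0.0402132599442703
[[ 9.99999869e-01 -2.24428905e-05  5.10631915e-04  9.78905558e-04]
 [-1.45996341e-04  9.44871518e-01  3.27441283e-01 -8.44831689e-02]
 [-4.89830281e-04 -3.27441315e-01  9.44871391e-01 -1.42154152e-01]
 [ 0.00000000e+00  0.00000000e+00  0.00000000e+00  1.00000000e+00]]
```

View pics/side0.png

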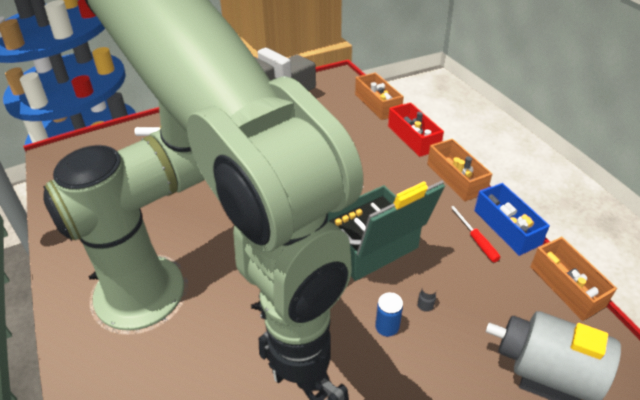

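View pics/top0.png

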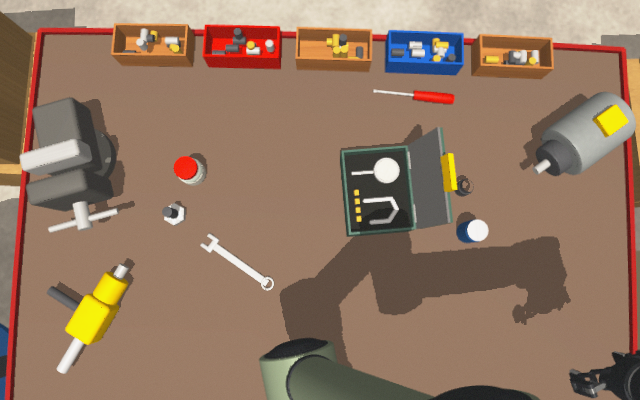

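View pics/wrist0.png

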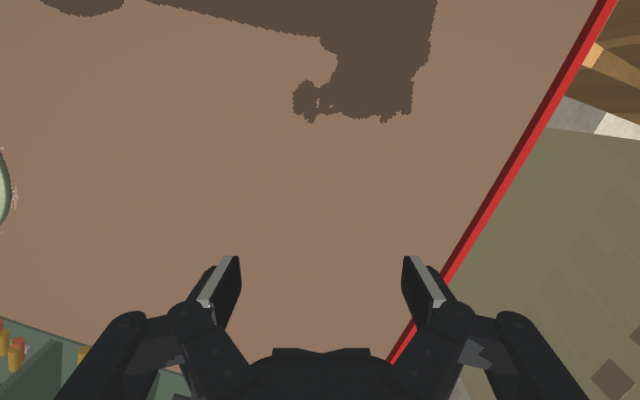

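The case and lid are near pixel (400,185) in the top view. The socket (462,186) and oil can (473,231) stand just behind the lid, so nothing should go low there. Next I'll localise the case.

```bash
cat > h.py <<'E'
import numpy as np, cv2
def ray(f,px):
    K=np.array([[f["fx"],0,f["cx"]],[0,f["fy"],f["cy"]],[0,0,1.]])
    u=cv2.undistortPoints(np.array([[px]],float),K,np.array([f["k1"],0,0,0,0.]))[0,0]
    T=f["cam_to_world"]; return T[:3,3],T[:3,:3]@np.array([u[0],u[1],1])
def onplane(f,px,z):
    o,d=ray(f,px); return o+d*(z-o[2])/d[2]
def proj(f,P):
    K=np.array([[f["fx"],0,f["cx"]],[0,f["fy"],f["cy"]],[0,0,1.]])
    Ti=np.linalg.inv(f["cam_to_world"]); p=np.atleast_2d(P)@Ti[:3,:3].T+Ti[:3,3]
    return cv2.projectPoints(p[:,None],np.zeros(3),np.zeros(3),K,np.array([f["k1"],0,0,0,0.]))[0][:,0]
E
python3 - <<'E'
from cell import *
from h import *
f=grab_frame("top"); g=grab_frame("side")
def tri(a,b):
    o1,d1=ray(f,a);o2,d2=ray(g,b)
    A=np.stack([d1,-d2],1);t=np.linalg.lstsq(A,o2-o1,rcond=None)[0]
    p,q=o1+d1*t[0],o2+d2*t[1];return (p+q)/2,np.linalg.norm(p-q)
for n in ["lid_hinge","tab","case"]:
    a=tip_of("top",n)[0]["centre"];b=tip_of("side",n)[0]["centre"];print(n,a,b,tri(a,b))
print(onplane(f,tip_of("top","lid_hinge")[0]["centre"],.095),onplane(f,tip_of("top","case")[0]["centre"],0))
i=cv2.resize(f["img"][110:260,320:500],None,fx=4,fy=4,interpolation=cv2.INTER_CUBIC)
cv2.imwrite("pics/topz.png",i[:,:,::-1])
i=cv2.resize(g["img"][160:340,300:500],None,fx=3,fy=3,interpolation=cv2.INTER_CUBIC)
cv2.imwrite("pics/sidez.png",i[:,:,::-1])
E
```

```text
lid_hinge [409.0, 188.0] [391.3, 235.9] (array([ 0.5574673 , -0.17929752,  0.09359615]), np.float64(0.005703143676416241))
tab [451.3, 173.4] [408.8, 188.5] (array([ 0.55670962, -0.22555816,  0.27348974]), np.float64(0.0023349419948440063))
case [374.8, 197.0] [371.5, 240.2] (array([ 0.54683273, -0.11187376,  0.01931992]), np.float64(0.01052429057186946))
[ 0.55461098 -0.17781592  0.095     ] [ 0.54449835 -0.11182964  0.        ]
```

View pics/topz.png

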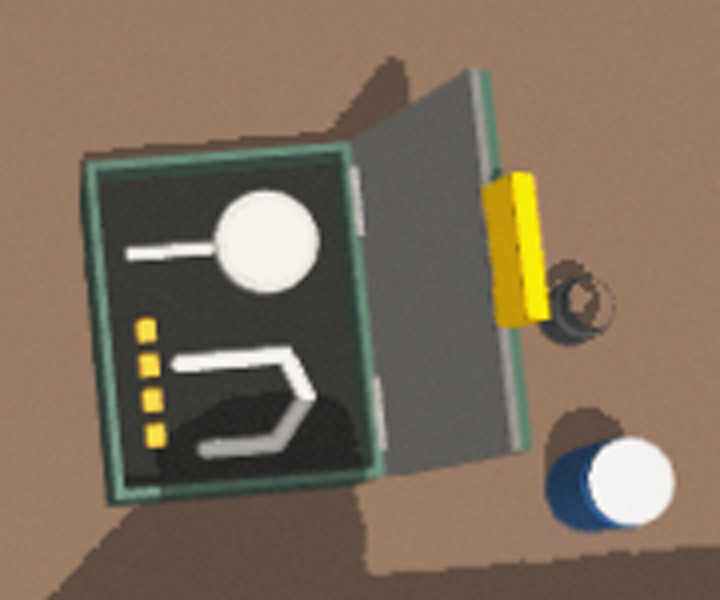

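Zoomed rim corners: (82,158), (352,145), (382,475) and (110,505). The lid leans right and the yellow tab is at about (515,250).

```bash
cat >> h.py <<'E'
E
python3 - <<'E'
from cell import *
from h import *
from scipy.optimize import least_squares
from scipy.spatial.transform import Rotation as R
f=grab_frame("top"); g=grab_frame("side")
px=np.array([[82,158],[352,145],[382,475],[110,505]])/4+[320,110]
P=np.array([onplane(f,p,.095) for p in px]);print(P)
L=np.array([[-.075,.095],[.075,.095],[.075,-.095],[-.075,-.095]])
# case +x ~ world -y ; far corner(world +x) is case +y
def tf(v):c,s=np.cos(v[2]),np.sin(v[2]);return L@np.array([[c,s],[-s,c]])+v[:2]
r=least_squares(lambda v:(tf(v)-P[:,:2]).ravel(),[.545,-.11,-1.5]);print(r.x,r.fun.reshape(4,2)*1e3)
c=r.x
ex=np.array([np.cos(c[2]),np.sin(c[2]),0]);ey=np.array([-ex[1],ex[0],0])
C=np.array([c[0],c[1],0])
def lidpt(th,rr,w=0,n=0): # n: outward normal
    d=-ex*np.cos(th)+np.array([0,0,np.sin(th)]);nn=ex*np.sin(th)+np.array([0,0,np.cos(th)])
    return C+ex*.075+[0,0,.095]+d*rr+ey*w+nn*n
pts=[lidpt(1.8,.18,w,n) for w in(-.035,.035) for n in (0,.013)]+[lidpt(1.8,.15,w,0) for w in(-.095,.095)]
print(proj(f,pts).round(1));
for im,nm in((f,"top"),(g,"side")):
    i=im["img"].copy()
    rim=[C+ex*a+ey*b+[0,0,.095] for a,b in L]
    for p in proj(im,pts+rim): cv2.circle(i,tuple(int(round(v)) for v in p),1,(255,0,255),-1)
    i=i[110:260,320:500] if nm=="top" else i[160:280,320:470]
    cv2.imwrite(f"pics/ov_{nm}.png",cv2.resize(i,None,fx=4,fy=4)[:,:,::-1])
for nm in ["oilcan","socket"]:
    print(nm,onplane(f,tip_of("top",nm)[0]["centre"],0))
# IK
for flip in (1,-1):
  for tilt in (0,20,30,45,60):
    t=np.radians(tilt); z=ex*np.cos(t)-np.array([0,0,np.sin(t)])
    x=flip*(ex*np.sin(t)+np.array([0,0,np.cos(t)])); y=np.cross(z,x)
    rv=R.from_matrix(np.stack([x,y,z],1)).as_rotvec()
    out=[]
    for th in (1.8,1.4,1.,.5,0):
        q=ik(lidpt(th,.18)+z*.02,rv); out.append(None if q is None else np.round(q,2).tolist())
    print(flip,tilt,out)
E
```

```text
[[ 0.637239   -0.02240265  0.095     ]
 [ 0.6498093  -0.17469034  0.095     ]
 [ 0.46379171 -0.19331924  0.095     ]
 [ 0.44290341 -0.04276946  0.095     ]]
[ 0.54843585 -0.10829542 -1.46558939] [[-2.2043852  -1.33122433]
 [ 0.97725582  1.78583659]
 [-1.95461422  0.46226982]
 [ 3.1817436  -0.91688208]]
[[451.4 190.4]
 [457.6 190.2]
 [447.6 154.1]
 [453.7 154. ]
 [447.2 223.5]
 [437.2 127.7]]
oilcan [ 0.47037237 -0.33535887  0.        ]
socket [ 0.56826893 -0.31616014  0.        ]
1 0 [[-0.03, 0.77, -0.84, -1.62, -1.44, 1.57], None, [0.23, 1.01, -0.13, 2.01, -1.45, -1.57], [0.34, 1.13, -0.04, 1.97, -1.34, -1.57], [0.37, 1.29, 0.06, 1.91, -1.3, -1.57]]
1 20 [[-0.06, 0.42, -0.59, 0.14, -1.19, 2.69], [0.07, 0.46, -0.47, 0.56, -1.22, 3.05], [0.2, 0.57, -0.36, 0.89, -1.21, -2.88], [0.31, 0.74, -0.27, 1.06, -1.17, -2.6], [0.34, 0.9, -0.24, 1.01, -1.15, -2.52]]
1 30 [[-0.1, 0.36, -0.51, 0.36, -1.01, 2.75], [0.03, 0.39, -0.44, 0.62, -1.04, 3.0], [0.16, 0.48, -0.38, 0.81, -1.04, -3.03], [0.27, 0.62, -0.33, 0.89, -1.02, -2.82], [0.31, 0.77, -0.33, 0.8, -1.01, -2.75]]
1 45 [[-0.18, 0.31, -0.41, 
[... 692 characters left out ...]
, 0.74, -0.27, 1.06, -1.17, 0.54], [0.34, 0.9, -0.24, 1.01, -1.15, 0.62]]
-1 30 [[-0.1, 0.36, -0.51, 0.36, -1.01, -0.39], [0.03, 0.39, -0.44, 0.62, -1.04, -0.14], [0.16, 0.48, -0.38, 0.81, -1.04, 0.11], [0.27, 0.62, -0.33, 0.89, -1.02, 0.32], [0.31, 0.77, -0.33, 0.8, -1.01, 0.39]]
-1 45 [[-0.18, 0.31, -0.41, 0.58, -0.75, -0.39], [-0.05, 0.32, -0.38, 0.72, -0.77, -0.22], [0.08, 0.37, -0.37, 0.8, -0.78, -0.04], [0.19, 0.49, -0.38, 0.79, -0.78, 0.12], [0.23, 0.62, -0.42, 0.65, -0.78, 0.17]]
-1 60 [[-0.28, 0.3, -0.29, 0.77, -0.48, -0.44], [-0.16, 0.29, -0.3, 0.84, -0.5, -0.3], [-0.04, 0.31, -0.33, 0.85, -0.52, -0.16], [0.08, 0.4, -0.39, 0.77, -0.52, -0.03], [0.12, 0.52, -0.46, 0.6, -0.52, 0.02]]
```

View pics/ov_top.png

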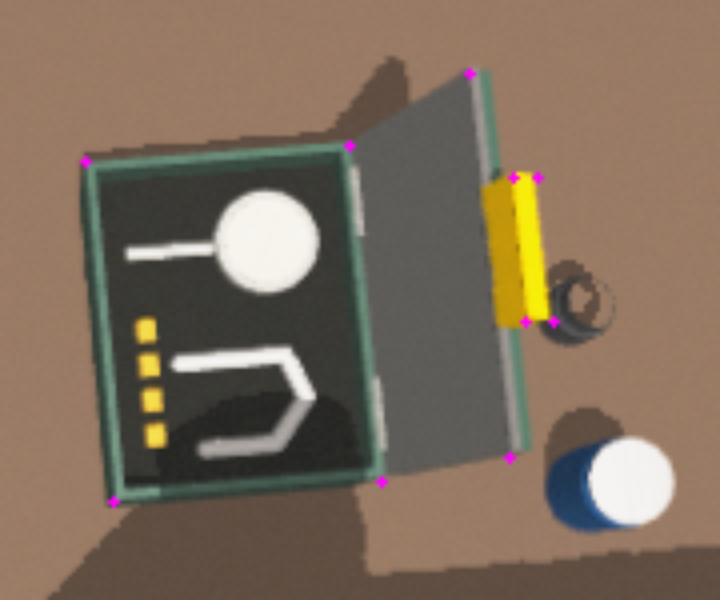

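View pics/ov_side.png

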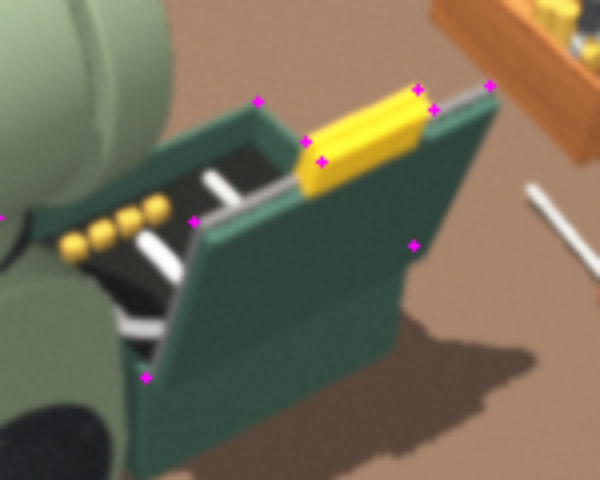

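The model fits to 2–3 mm. Plan: keep the tool pitched 45° toward the hinge, with one finger's back facing down. Hook it over the tab from behind, lift off once the lid is past balance, swing to the front, and catch on the upper finger's back.

```bash
cat >> h.py <<'E'
from scipy.spatial.transform import Rotation as R
yaw=-1.4656; C=np.array([.5484,-.1083,0])
ex=np.array([np.cos(yaw),np.sin(yaw),0]);ey=np.array([-ex[1],ex[0],0]);up=np.array([0,0,1.])
H=C+ex*.075+up*.095
t=np.radians(45); Z=ex*np.cos(t)-up*np.sin(t)
X=-(ex*np.sin(t)+up*np.cos(t)); Y=np.cross(Z,X)   # X = normal of lower face
RV=R.from_matrix(np.stack([X,Y,Z],1)).as_rotvec()
HT=.0145
def W(f,z,w=0): return C+ex*(.075-f)+ey*w+up*z      # f forward of hinge
def lidpt(th,r=.18,n=0): 
    return H+(-ex*np.cos(th)+up*np.sin(th))*r+(ex*np.sin(th)+up*np.cos(th))*n
def hook(th,s=.018,c=0): return lidpt(th,n=.013)-X*(HT+c)+Z*s
def catch(th,s=.015,c=0): return lidpt(th)+X*(HT+c)+Z*s
def fz(p): p=np.asarray(p); return round(float(-(p-H)@ex),4),round(float(p[2]),4)
def snap(cam,name,crop=None,k=2):
    from cell import grab_frame
    f=grab_frame(cam);i=f["img"]
    if crop: a,b,c,d=crop;i=i[a:b,c:d]
    cv2.imwrite("pics/"+name,cv2.resize(i,None,fx=k,fy=k,interpolation=cv2.INTER_CUBIC)[:,:,::-1]);return f
E
python3 - <<'E'
from cell import *
from h import *
for th in (1.8,1.38):print(th,fz(hook(th)))
for th in (1.2,1,.6,0):print(th,fz(catch(th)))
grab(20)
s=get_state();p=s["position"];move_l([p[0],p[1],.45],velocity=.3)
movep(W(.0,.42),RV)
p0=hook(1.8,c=.010)
move_l(p0+up*.06,velocity=.2)
s=get_state();print(s["clock"],s["position"],s["finger_gap"],s["contact_force"])
snap("top","t1.png",(100,300,300,560)); snap("side","s1.png",(100,300,300,560));
E
```

```text
1.8 (-0.0765, 0.2649)
1.38 (-0.0016, 0.2717)
1.2 (0.0649, 0.2419)
1 (0.0969, 0.2256)
0.6 (0.1482, 0.1758)
0 (0.1796, 0.0741)
6.75 [ 0.56502416 -0.26657628  0.33266097] -0.004890635885211524 [0.01642991 0.569095   0.13103232]
```

View pics/t1.png

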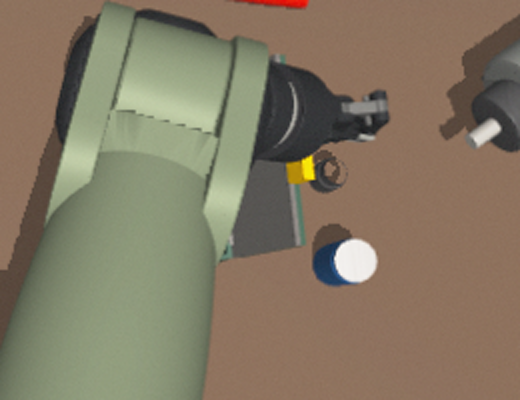

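View pics/s1.png

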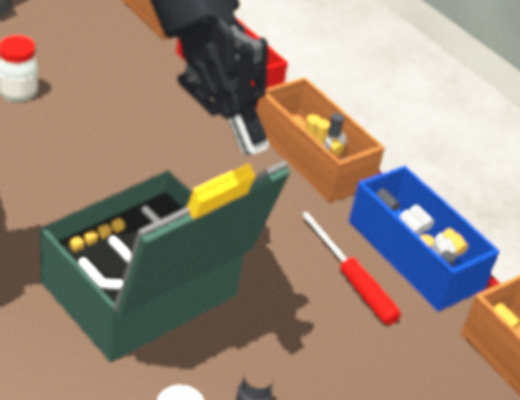

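The finger hovers above the tab, near (375,105) in the top crop. I'll check its projection in both views.

```bash
python3 - <<'E'
from cell import *
from h import *
p=get_state()["position"]
for n in("top","side"):
    f=grab_frame(n); print(n,(proj(f,[p,lidpt(1.8),lidpt(1.8,n=.013)])-[300,100])*2)
E
```

```text
top [[364.44837396 127.86612215]
 [299.05280683 144.40563171]
 [311.33412998 144.01514404]]
side [[257.72300072 150.75515673]
 [220.59756228 176.80771631]
 [228.50497239 186.27690041]]
```

```bash
python3 - <<'E'
from cell import *
from h import *
snap("top","t2.png",(120,200,420,520),7);snap("side","s2.png",(130,210,380,460),7);snap("wrist","w2.png",None,1)
E
```

```text
(no output)
```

View pics/t2.png

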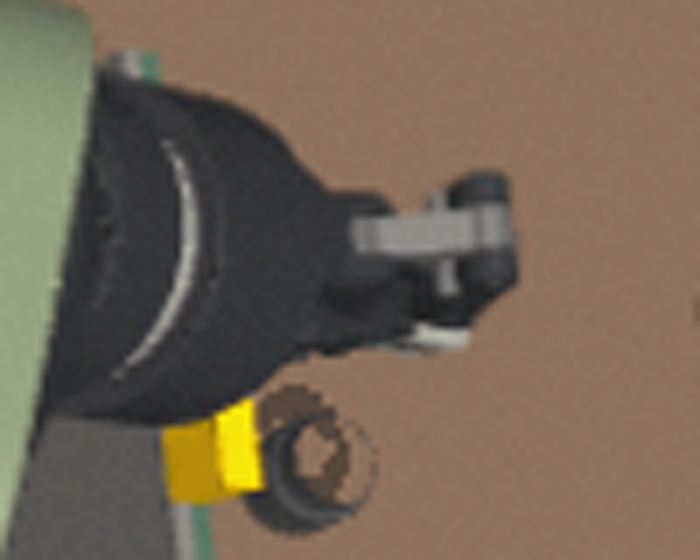

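View pics/s2.png

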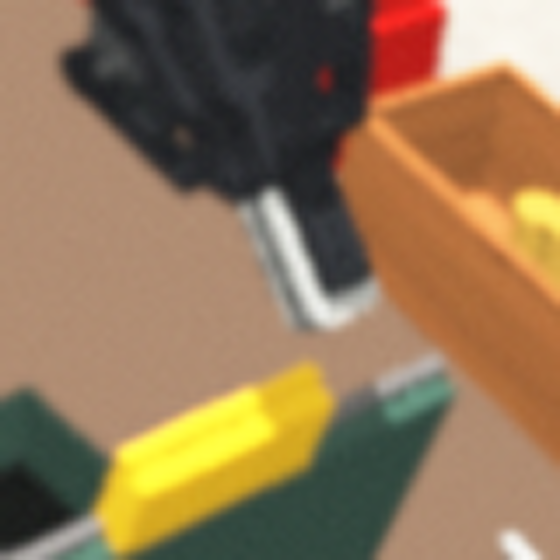

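View pics/w2.png

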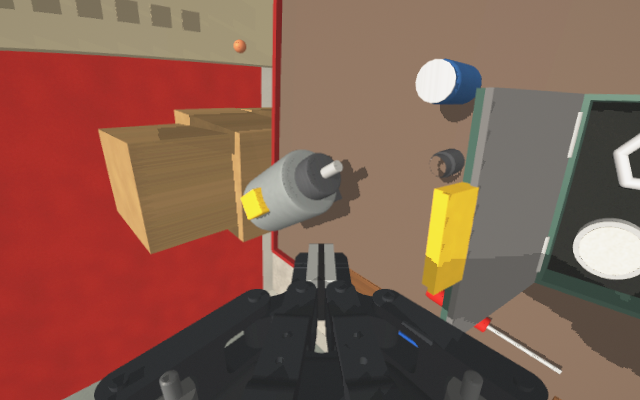

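The white fingertip is at about (440,335) in the top zoom and (330,320) in the side zoom, which matches the prediction in both views. Descending behind the tab.

```bash
python3 - <<'E'
from cell import *
from h import *
move_l(hook(1.8,c=.010),velocity=.1)
s=get_state();print(s["clock"],s["contact_force"],fz(s["position"]))
move_l(hook(1.8,c=.003),velocity=.05,until_force=1.5)
s=get_state();print(s["clock"],s["contact_force"],fz(s["position"]))
snap("side","s3.png",(140,240,350,450),6);snap("wrist","w3.png",None,1)
E
```

```text
7.85 [-0.29327948  0.22682162  0.1213208 ] (-0.0837, 0.2725)
8.0833 [-0.69785491  0.46061208 -0.25549493] (-0.0781, 0.2666)
```

View pics/s3.png

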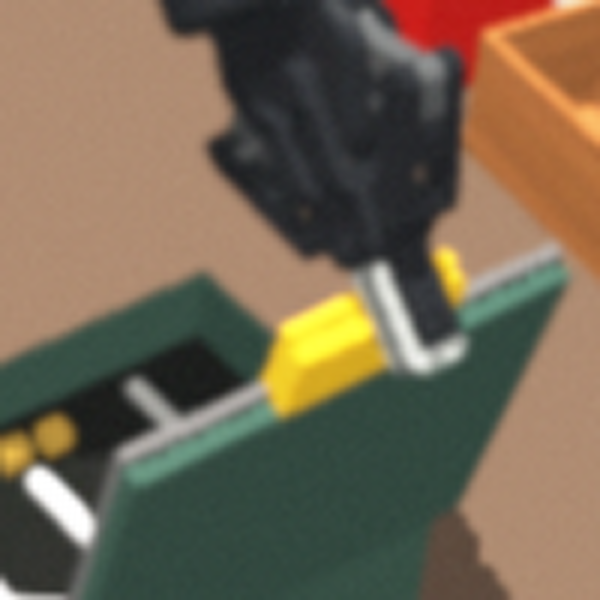

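View pics/w3.png

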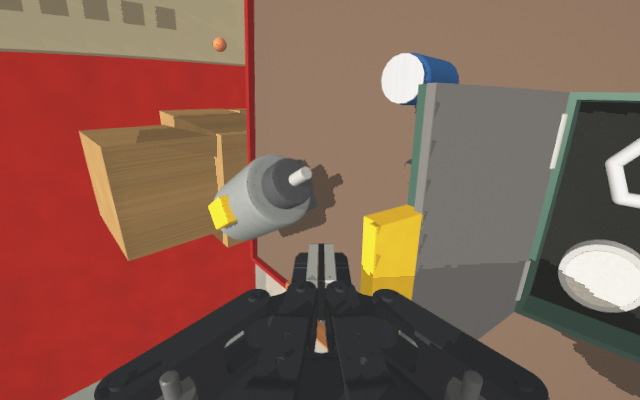

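The fingertip sits behind the tab at about (410,350), with its lower back about to touch. Tipping the lid past balance, then lifting off.

```bash
python3 - <<'E'
from cell import *
from h import *
move_l(hook(1.6,c=-.001),velocity=.08)
s=get_state();print(s["clock"],s["contact_force"],fz(s["position"]))
move_l(hook(1.38),velocity=.08)
s=get_state();print(s["clock"],s["contact_force"],fz(s["position"]))
p=hook(1.38)+up*.032
move_l(p,velocity=.2)
s=get_state();print(s["clock"],s["contact_force"],fz(s["position"]))
snap("side","s4.png",(140,240,330,430),6);print(get_state()["clock"])
E
```

```text
8.8167 [-3.33476791 -0.52803604  4.67680299] (-0.0406, 0.2727)
9.45 [-6.44551058 -0.24514036 11.16177499] (-0.002, 0.2742)
9.7583 [ 0.060443    0.05106189 -0.82666295] (-0.0011, 0.3045)
9.8083
```

View pics/s4.png

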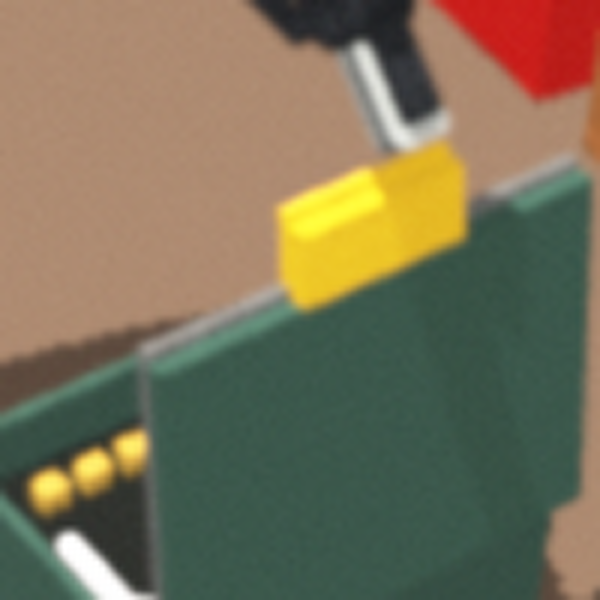

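The lid stands about upright, with the tab top from (280,207) to (465,160). Fitting its angle next.

```bash
python3 - <<'E'
import numpy as np
from h import *
# no robot calls: reuse side calib
f=dict(fx=507.44,fy=507.44,cx=324.306,cy=198.808,k1=-.157346,cam_to_world=np.array([[ 0.897248,-0.30408681,0.32012068,0.08507194],[-0.44143346,-0.60290047,0.66456566,-0.82080721],[-0.00908474,-0.73759219,-0.67518533,0.92679915],[0,0,0,1]]))
for th in (1.55,1.5,1.45,1.4,1.35,1.3):
    pts=[lidpt(th,.18,n)+ey*w for n in(0,.013) for w in(-.035,.035)]+[lidpt(th,.15,.013)+ey*w for w in (-.095,.095)]
    print(th,((proj(f,pts)-[330,140])*6).round().astype(int).tolist())
E
```

```text
1.55 [[315, 243], [479, 171], [339, 264], [504, 190], [188, 399], [626, 199]]
1.5 [[299, 229], [462, 158], [323, 248], [487, 176], [174, 385], [612, 187]]
1.45 [[283, 216], [446, 146], [306, 234], [470, 162], [161, 372], [598, 176]]
1.4 [[267, 205], [429, 135], [290, 220], [453, 150], [148, 360], [584, 165]]
1.35 [[251, 195], [413, 126], [274, 209], [436, 139], [135, 349], [570, 156]]
1.3 [[235, 186], [397, 118], [258, 198], [420, 129], [122, 340], [557, 148]]
```

The lid is at about 1.42, past balance and falling slowly. Moving to the front now.

```bash
python3 - <<'E'
from cell import *
from h import *
print(fz(catch(1.1)))
move_l(W(.115,.303),velocity=.25)
print(get_state()["clock"])
move_l(catch(1.1),velocity=.2)
s=get_state();print(s["clock"],s["contact_force"],fz(s["position"]))
snap("side","s5.png",(140,240,300,400),6);print(get_state()["clock"])
E
```

```text
(0.0813, 0.2346)
10.425
10.9583 [0.44200477 0.76597764 0.72520344] (0.0802, 0.235)
11.0083
```

View pics/s5.png

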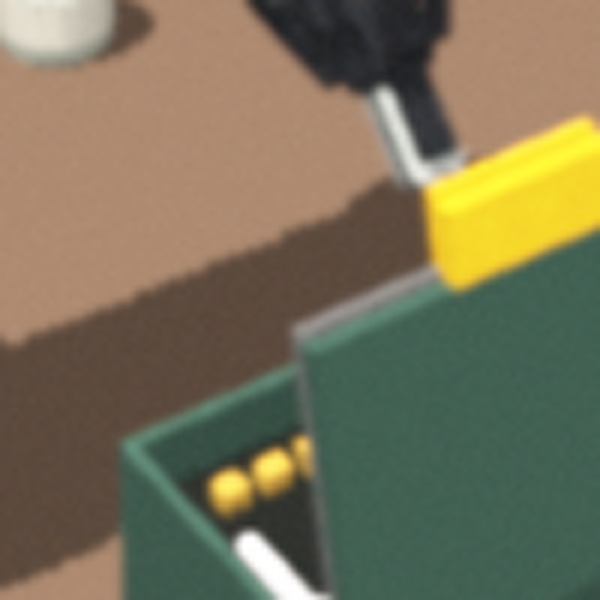

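```bash
python3 - <<'E'
import numpy as np
from h import *
f=dict(fx=507.44,fy=507.44,cx=324.306,cy=198.808,k1=-.157346,cam_to_world=np.array([[ 0.897248,-0.30408681,0.32012068,0.08507194],[-0.44143346,-0.60290047,0.66456566,-0.82080721],[-0.00908474,-0.73759219,-0.67518533,0.92679915],[0,0,0,1]]))
print((proj(f,[catch(1.1),catch(1.1)+X*.0145,catch(1.1)-X*.0145])-[300,140])*6)
for th in (1.4,1.35,1.3,1.25):
    pts=[lidpt(th,.18,n)+ey*w for n in(0,.013) for w in(-.035,.035)]+[lidpt(th,.15,.013)+ey*w for w in (-.095,.095)]
    print(th,((proj(f,pts)-[300,140])*6).round().astype(int).tolist())
E
```

```text
[[435.2823816  176.49392571]
 [417.09020167 183.37107455]
 [453.91221361 169.45224205]]
1.4 [[447, 205], [609, 135], [470, 220], [633, 150], [328, 360], [764, 165]]
1.35 [[431, 195], [593, 126], [454, 209], [616, 139], [315, 349], [750, 156]]
1.3 [[415, 186], [577, 118], [438, 198], [600, 129], [302, 340], [737, 148]]
1.25 [[400, 179], [561, 111], [422, 189], [584, 120], [290, 331], [723, 140]]
```

The lid is at about 1.33 and the finger is in place in front of it, as predicted. Lowering slowly so the lid settles softly onto the finger.

```bash
python3 - <<'E'
from cell import *
from h import *
move_l(catch(0.95),velocity=.013)
s=get_state();print(s["clock"],s["contact_force"],fz(s["position"]))
snap("side","s6.png",(140,240,300,400),6);snap("wrist","w6.png",None,1)
E
```

```text
13.2333 [ 0.28250848  1.25225975 -1.4650943 ] (0.1043, 0.2205)
```

View pics/s6.png

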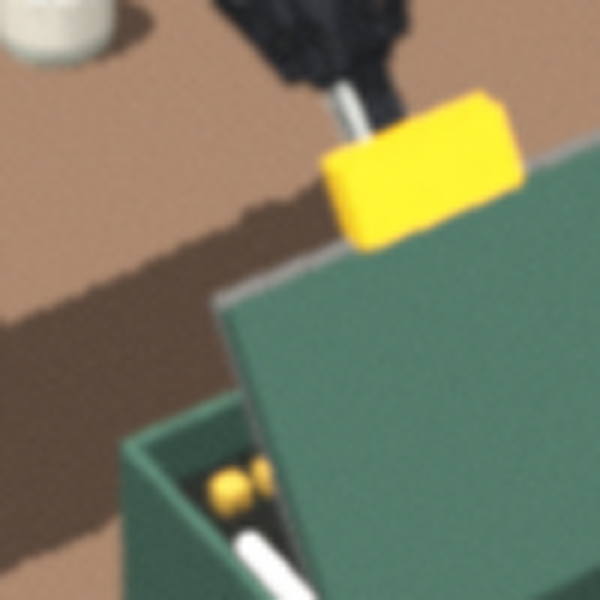

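View pics/w6.png

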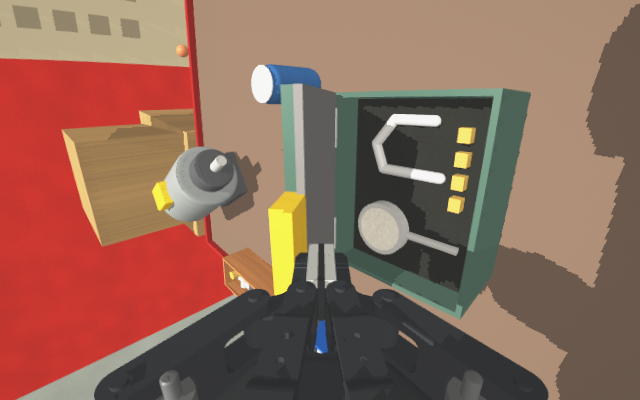

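Caught: the lid rests on the finger at about 0.97, with roughly 1.9 N of force down and forward. Lowering.

```bash
python3 - <<'E'
from cell import *
from h import *
for th in (.75,.55,.35,.17):
    move_l(catch(th),velocity=.025)
    s=get_state();print(th,s["clock"],s["contact_force"].round(2),fz(s["position"]))
snap("side","s7.png",(150,270,290,410),5);snap("wrist","w7.png",None,1)
E
```

```text
0.75 14.925 [-0.32  1.05 -1.92] (0.1313, 0.1969)
0.55 16.5167 [ 0.45  0.22 -2.73] (0.153, 0.1682)
0.35 18.1083 [-0.24  0.24 -1.86] (0.1687, 0.1359)
0.17 19.55 [-0.75  0.38 -2.69] (0.1769, 0.1047)
```

View pics/s7.png

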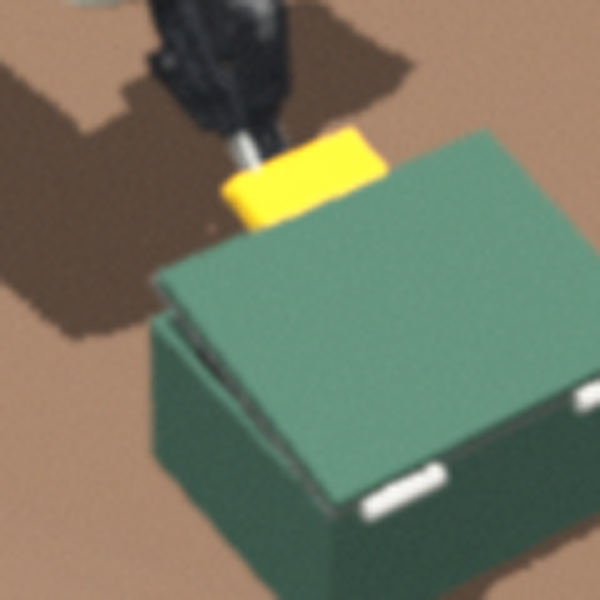

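View pics/w7.png

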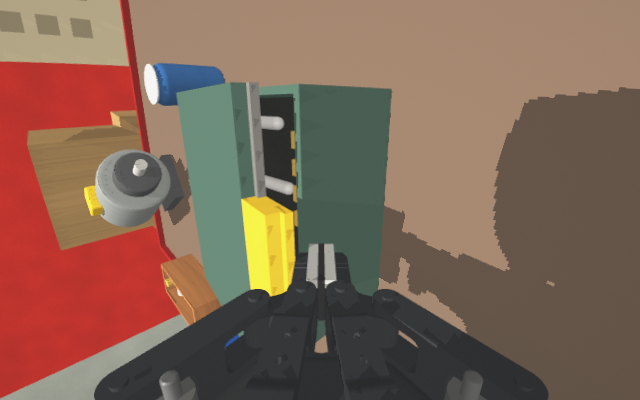

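The lid rests on the finger, nearly shut, and the tab is at (300,180). Now the slow final lowering.

```bash
python3 - <<'E'
from cell import *
from h import *
move_l(catch(.05),velocity=.015)
for th in (.03,.015,0,-.015,-.03,-.045,-.06):
    move_l(lidpt(0)+X*HT+Z*.015+up*.18*th,velocity=.008)
    s=get_state();print(th,s["clock"],s["contact_force"].round(2),fz(s["position"]))
snap("side","s8.png",(150,270,290,410),5)
E
```

```text
0.03 21.8417 [-0.42  0.5  -1.98] (0.1797, 0.0795)
0.015 22.325 [-0.4   0.83 -1.71] (0.1797, 0.0768)
0 22.8083 [-0.84 -0.36  0.33] (0.1795, 0.0744)
-0.015 23.2917 [ 0.47  0.36 -0.14] (0.1796, 0.0714)
-0.03 23.775 [ 0.17  0.87 -0.23] (0.1796, 0.0687)
-0.045 24.2583 [-0.59 -0.32  0.34] (0.1796, 0.066)
-0.06 24.7417 [-0.07  0.33 -0.87] (0.1796, 0.0633)
```

View pics/s8.png

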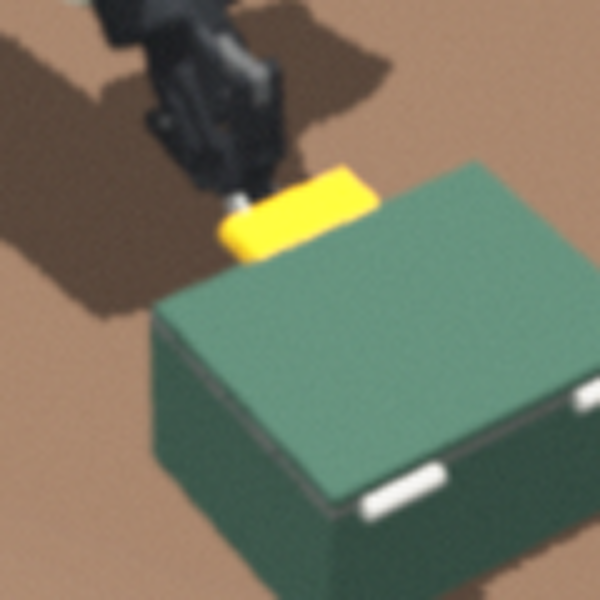

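The contact force vanished between 0.015 and 0, exactly at the rim, and the lid is flush along its whole edge, (155,310) to (330,510). Retreating to the front.

```bash
python3 - <<'E'
from cell import *
from h import *
p=get_state()["position"]
q=p-ex*.10
move_l(q,velocity=.1); move_l(q+up*.15-ex*.03,velocity=.15)
s=get_state();print(s["clock"],s["contact_force"].round(2))
f=snap("side","s9.png",None,1);snap("top","t9.png",None,1)
for nm in ["oilcan","socket"]:
    d=tip_of("side",nm); print(nm,d[0]["centre"] if d else None)
    d=tip_of("top",nm); print(nm,d[0]["centre"] if d else None)
E
```

```text
27.1083 [ 0.17 -0.39 -0.23]
oilcan [385.7, 327.5]
oilcan [464.9, 231.3]
socket [423.9, 304.2]
socket [459.9, 190.0]
```

View pics/s9.png

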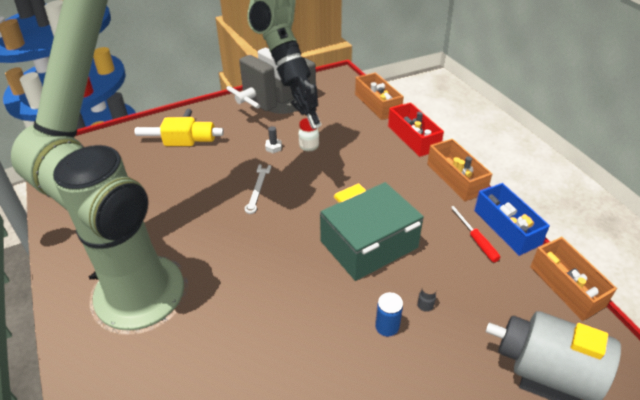

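View pics/t9.png

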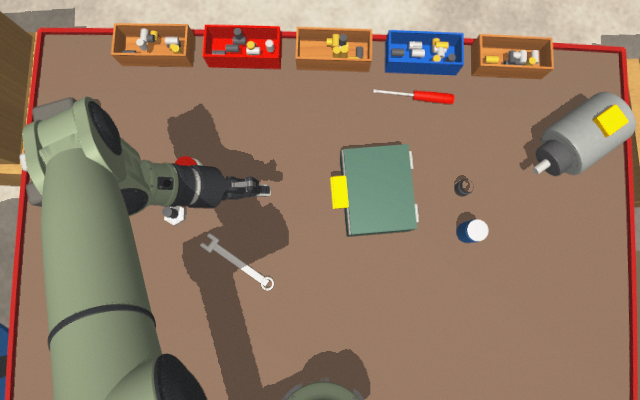

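The lid is shut flush with the tab at (340,192). The socket, oil can, jar, bolt and spanner are where they were, and the gripper is free in the air.

```bash
python3 -c "
from cell import *
sign_off()"
```

```text
the job is handed in; nothing more can be done
```

The lid is fully shut, and the job was handed in at about 27 s on the robot's clock.

- **Tip:** I hooked the shut fingers over the tab from behind and tipped the lid to about 1.42 rad, past its balance point. I then lifted off so it fell by itself. Near the end of the push the hook pressed on the tab's edge with up to about 13 N.
- **Catch:** The lid landed on the outside of one finger at about 1.0 rad. The finger was already moving slowly down, and the fingers never pinched the lid.
- **Lower:** I lowered it on the finger with about 2 N resting on it. The load disappeared just as the lid reached the rim, with no jolt in the force readings, which I took only between moves.

**Final checks:** The last pictures show the lid flush on the case and the gripper clear of everything. The socket, oil can, jar, bolt and spanner look unmoved. By detector I re-measured only the socket and oil can, and both were within a few pixels of their first positions. No check failed or disagreed.

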